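# Hang the sensor cradle on its stud and counter-hold the bolt behind the bracket

## Task

Hang the loose aluminium sensor cradle by the round eye in its back on the threaded stud that sticks out of the front of the grey channel stand, push it back against the stand and let it hang freely. Then reach down into the gap behind the stand's front wall and grip the hidden hexagon head of that same bolt between the fingers, across its two upright flats, so that it cannot turn when I run the nut up from the front. Finish while holding the head like that: do not let go, and leave everything else where it is.

Things in the scene. Friction and masses are not known exactly. Their poses are not given: they have to be found in the camera images.
- stand: Fixed grey folded-steel channel stand (U shape, open at the top and both ends), 60 deep (x) x 90 wide (y; 112 over its screwed feet) x 143 high. Origin on the worktop under the middle of the outer face of its front wall; x points backwards, away from the side where the stud sticks out, z up. Front wall x 0 to 5, open gap x 5 to 55, rear wall x 55 to 60, both 143 high; floor of the gap 5 high.
- stud_root (a point): Point on the bolt's axis in the outer face of the front wall, 120 above the worktop, axes as the stand's. From here the threaded M12 shank (the stud, 12 in diameter) sticks out level by 35 along -x, its last 2 chamfered. The bolt is captive: it turns but does not slide. The near edge of the monitor (390 high) is some 100 to 160 to the right (-y) of it.
- bolt_head (a point): Centre of the bolt's hexagon head in the gap, 120 above the worktop, 23 below the walls' top, 15.5 behind the front wall's outer face; axes as the stand's, does not turn. Head 19 across flats, 11 thick, x = 10 to 21 of the stand; a 29 diameter collar fills the 5 between wall and head. A shelf 365 above the worktop begins 100 or more behind it, so keep the hand upright.
- bolt (a joint): Turn of the bolt about the stand's x axis, rad, positive from the stand's y towards z. 0: two flats of the head stand exactly upright, facing the stand's +y and -y. The bolt turns easily (0.02 N m).
- cradle_eye (a point): Centre of the round eye (through hole, 18 in diameter) in the loose aluminium sensor cradle, on the back face of its back plate, 66 above its underside. Axes: x out of the back face, z up. Cradle about 160 g, 52 wide (y), 88 high; back plate x -4 to 0, side cheeks x -26 to -4 at full height, floor reaching forward to x = -50 with a 14 high lip. It starts standing upright on that floor.
- cradle_grip (a point): Grip point of the cradle: midway between the outer faces of its two cheeks (52 apart along the cradle's y), 15 in front of the back face, 72 above the underside and 16 below the top edge. Axes as the cradle's.
- nut: Loose M12 hexagon nut lying flat on the worktop beside the stand, 19 across flats, 10 high; bystander, stays there; origin under its middle.
- mug: White mug with green dots, 78 x 114 x 93 high, standing to the left behind the silver instrument, bystander; origin under its middle.
- multimeter: Yellow and black hand multimeter lying on its back, 150 x 74 x 44, bystander; origin under its middle.
- tee: Small metal coax T-piece, 26 x 45 x 13, lying near the monitor, bystander; origin under its middle.
- tape: Roll of black tape, 62 diameter x 19, lying flat behind the stand, bystander; origin under its middle.

How it is judged (in metres and radians):
On the way:
1. the cradle hangs freely by its eye on the stud, back against the stand, released by the fingers (x of cradle_eye in the frame of stud_root above -0.008 m and y of cradle_eye in the frame of stud_root between -0.005 and 0.005 m and z of cradle_eye in the frame of stud_root between -0.006 and 0.001 m and angle between cradle_eye's own z axis and vertical below 0.15 rad and linear speed of cradle below 0.02 m/s and contact force between the fingers and cradle below 0.1 N), for 0.3 s.
At the end, for the whole second after the job is handed in: The fingers clamp the bolt head (contact over 12 N, grasp point within 6 mm sideways and 30 mm in all of the head's centre), the bolt stands still with its flats within 0.3 rad of upright, and the untouched cradle hangs at rest on the stud: eye within 8 mm of the wall, 5 mm sideways, upright (all of step 1 and contact force between the arm and cradle below 0.1 N and contact force between the fingers and bolt above 12 N and y of the grasp point in the frame of bolt_head between -0.006 and 0.006 m and distance between the grasp point and bolt_head below 0.03 m and value of joint bolt between -0.3 and 0.3 rad and velocity of joint bolt between -0.05 and 0.05 rad/s); the arm keeps its last pose, push and grip.
It fails at once if the nut, mug, multimeter, T-piece or tape is moved by more than 20 mm (distance of any of nut, mug, multimeter, tee, tape from where it was at the start of the episode above 0.02 m).
It also fails if it takes over 53 s, if anything falls off the work surface, if the arm or the gripper's body presses on something with over 40 N, if the wrist force passes 120 N, or if a joint passes its speed limit or range.

## Robot

A 6-joint arm with a two-finger parallel gripper is mounted at the origin on a cart in front of the work surface, level with it; the furniture and walls round the work are solid. World frame = base frame: x ahead of the robot, y to its left, z up, the work surface at z = 0. Lengths are in m, angles in degrees, forces in N, time in s.
With the tool pointing down it reaches from about 0.3 to 0.75 m from the base axis. Payload 8.5 kg.
Tool frame: the origin (TCP) lies at the very end of the fingers, on their centre line; the grasp point (between the pads) lies 19 mm behind it (env.tcp_to_grasp is the distance from the TCP to the grasp point, in m); z points along the fingers, y is the line along which they close (so a half turn about z gives the same grasp; the last joint's range is limited). The gripper opens to 85 mm and grips with 20 to 120 N. Pads are 22 mm wide; open, the fingers measure 114 mm over their backs; the gripper's body (76 mm by 85 mm) begins 54 mm behind the grasp point. The pads swing forward as they close: fully open they stand 13 mm farther back than shut.
Start: joints at [60.716, 21.807, 74.336, -0, 83.858, -12.336], TCP at [0.16, 0.526, 0.231] pointing down, gripper open.
Joint ranges: [-178.18, 178.18], [-50.72, 133.34], [12.68, 142.11], [-81.47, 261.47], [9.98, 163.14], [-165.26, 165.26]. Speed limits (degrees/s): [136.94, 136.94, 180, 180, 180, 180].

## Interface

Orientations are given as a 3x3 rotation matrix whose columns are the frame's x, y, z axes.
In Python, from rig import status, get_image, env gives the robot as it stands.
- The arm moves only by the shell command python3 -m handwheel 'ROWS' [FORCE]. ROWS is text: rows parted by semicolons, each of 7 numbers parted by spaces: the shift along the world's x, y, z in cm, then the turn, a rotation vector about the world's x, y, z in degrees, then the opening, from 0 (shut) to 1 (fully open). In form: dx dy dz wx wy wz gripper; .... A call has 1 to 8 rows; each row is the pose to reach, as a shift and turn from the pose commanded when the call began; what a row does not reach only later rows make up. A row lasts 1/12 s, in which the tool goes at most 41.7 mm and 7.16 degrees, less where a joint would pass 70% of its speed; a pose out of reach is approached as far as the arm can. A call with a gripper value outside its range is refused whole. The fingers move at their own pace and stop on an object; FORCE is the grip in N (left out, the last holds). Time passes only in rows, so rows that repeat a pose let the fingers close. It gives the time, the measured TCP pose, the force, the opening and the grip force at its end, in the units of the state.
- status.observe(): the state, without advancing time (a new reading comes with each control period).
- get_image(name): name is "scene" or "side" or "wrist"; returns a dict with "color" (420x560x3 uint8, red, green, blue), "vertical_fov" (degrees; the focal length in pixels is half the picture's height over the tangent of half this angle, whatever the lens; pixels are square), "cx", "cy" (the principal point, pixels), "xyz" and "orientation" of the camera in the world. Camera axes: x right, y down, z forward; pixel columns grow to the right and rows downward; lengths in m; the calibration is good to about 2 mm. A picture is of the moment at which its call begins. There is no depth.
- env.close_job(): hands the job in; it is judged then, once.
The state is a dict: "time_s": time; "q": joint angles; "qvel": joint speeds; "joint_efforts": joint torques, N m; "position": TCP position; "tool_rot": TCP orientation; "ft_force": force on the tool from outside, world axes, zero at the start; "wrist_torque": the same for the moment, N m; "grip_width": finger opening in m; "gripper_force": force on a finger pad.
Only numpy, scipy, OpenCV 4.12 (cv2) and the standard library are available. Lean on these libraries where they do the work, as an engineer would, in place of code of your own. Each camera call takes 0.05 s, during which the arm holds its last target. There are 200 camera calls.

## Working session

There is one attempt and no reset: what is moved stays moved. The work goes in short steps, Python scripts to look and compute and a shell command to move; the robot and the scene stay as the last step left them, time stands still between calls to the robot, and variables do not carry over. Pictures are saved under pics/ and viewed, at most 10 in all, crops included, and the job is handed in when it is done.

```bash
mkdir -p pics; ls
cat > h.py <<'E'
import numpy as np,cv2
from rig import status,get_image,env
def grab(n,f):
    im=get_image(n); cv2.imwrite(f'pics/{f}.png',im['color'][:,:,::-1]); 
    np.save(f'pics/{f}.npy',im,allow_pickle=True); return im
def load(f): return np.load(f'pics/{f}.npy',allow_pickle=True).item()
def ray(im,u,v):
    f=im['color'].shape[0]/2/np.tan(np.radians(im['vertical_fov'])/2)
    d=np.array(im['orientation'])@np.array([(u-im['cx'])/f,(v-im['cy'])/f,1]); return np.array(im['xyz']),d/np.linalg.norm(d)
def onz(im,u,v,z):
    o,d=ray(im,u,v); return o+d*(z-o[2])/d[2]
def tri(a,ua,b,ub):
    o1,d1=ray(a,*ua);o2,d2=ray(b,*ub)
    s=np.linalg.lstsq(np.c_[d1,-d2],o2-o1,rcond=None)[0]
    p,q=o1+s[0]*d1,o2+s[1]*d2; return (p+q)/2,np.linalg.norm(p-q)
def proj(im,p):
    f=im['color'].shape[0]/2/np.tan(np.radians(im['vertical_fov'])/2)
    c=np.array(im['orientation']).T@(np.array(p)-im['xyz']); return c[:2]/c[2]*f+[im['cx'],im['cy']]
E
python3 - <<'E'
from h import *
for n in ['scene','side','wrist']:
    im=grab(n,n+'0'); print(n,im['vertical_fov'],im['cx'],im['cy'],im['xyz'],np.round(im['orientation'],3).tolist())
s=status.observe();print(s);
E
```

```text
pics
scene 48.27065858274217 277.57810646570437 207.01163207783017 [-0.17226725 -0.55294417  0.75746164] [[0.51, -0.543, 0.667], [-0.86, -0.314, 0.402], [-0.009, -0.779, -0.627]]
side 56.33557022185987 278.0382299529767 210.50350691790996 [0.26098589 0.23261121 0.90771516] [[-0.825, -0.495, 0.273], [-0.565, 0.723, -0.398], [-0.0, -0.482, -0.876]]
wrist 69.70096973614781 279.7032553282384 212.46761018638992 [0.08807366 0.54820541 0.37403847] [[0.292, 0.913, 0.284], [0.957, -0.278, -0.089], [-0.002, 0.298, -0.955]]
{'time_s': 0.15, 'q': array([ 6.07160064e+01,  2.18316084e+01,  7.43706200e+01, -9.20032156e-04,
        8.38588183e+01, -1.23367924e+01]), 'qvel': array([-0.01357168, -0.02603769, -0.21419228,  0.00412062,  0.04755046,
        0.0693273 ]), 'joint_efforts': array([ 2.22437899e-03, -4.48627424e+01, -2.31342566e+01, -1.26335663e-04,
        3.83977167e-03,  3.98914506e-05]), 'position': array([0.16022662, 0.52591718, 0.23088292]), 'tool_rot': array([[-9.56574224e-01,  2.91488416e-01, -5.07236114e-04],
       [ 2.91488781e-01,  9.56573788e-01, -9.37115995e-04],
       [ 2.12050314e-04, -1.04427464e-03, -9.99999432e-01]]), 'ft_force': array([-0.3285872 ,  0.28706098, -0.13081889]), 'wrist_torque': array([-0.02688459, -0.01997487,  0.04990617]), 'gripper_force': 0.0, 'grip_width': 0.08517308378078815}
```

```bash
ls; ls pics
```

```text
h.py
pics
scene0.npy
scene0.png
side0.npy
side0.png
wrist0.npy
wrist0.png
```

View pics/scene0.png

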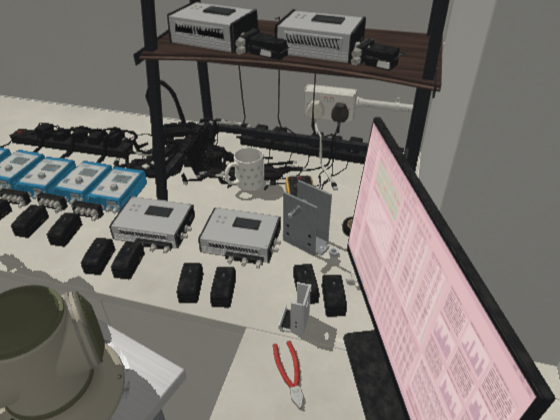

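View pics/side0.png

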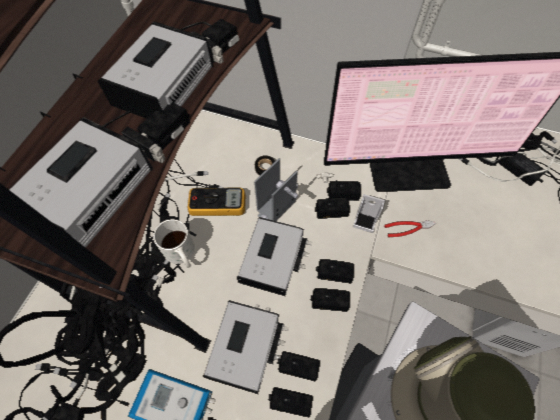

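The scene view shows the stand at about (308,220) and the cradle at (300,310). In the side view the stand is at (278,190) and the cradle at (370,212). I'll enlarge both.

Run:
```python
from h import *
a=load('scene0')['color'];b=load('side0')['color']
A=cv2.resize(a[170:340,260:360],None,fx=3.5,fy=3.5,interpolation=cv2.INTER_CUBIC)
B=cv2.resize(b[145:245,245:395],None,fx=3,fy=3,interpolation=cv2.INTER_CUBIC)
C=np.zeros((600,800,3),np.uint8);C[:595,:350]=A;C[:300,350:]=B
cv2.imwrite('pics/crop.png',C[:,:,::-1])
```

```text
(no output)
```

View pics/crop.png

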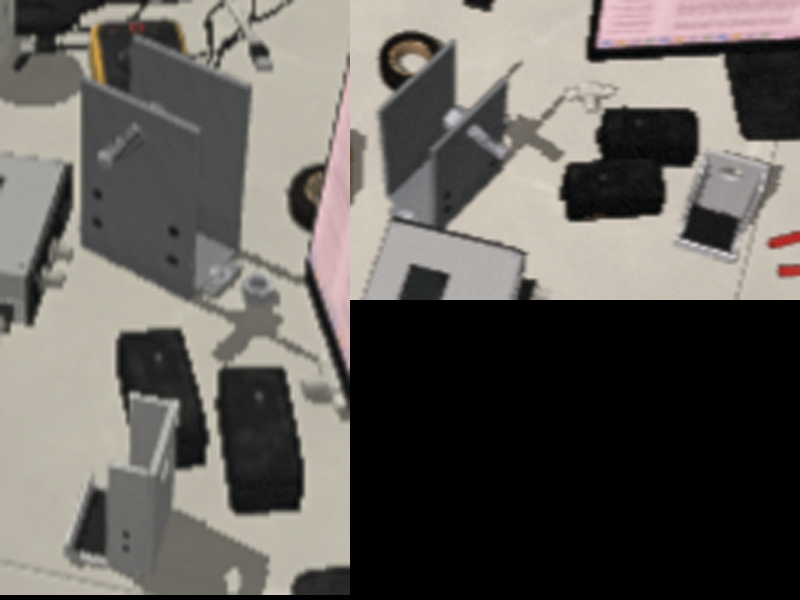

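Run:
```python
from h import *
a=load('scene0');b=load('side0')
S=lambda u,v:(260+u/3.5,170+v/3.5)
D=lambda u,v:(245+(u-350)/3,145+v/3)
def t(n,s,d,z):
    p,e=tri(a,s,b,d);print(n,p.round(4),'gap',round(e,4),'scene-z',onz(a,*s,z).round(4),'side-z',onz(b,*d,z).round(4))
t('front wall +y top',S(82,82),D(432,152),.143)
t('front wall -y top',S(200,130),D(507,80),.143)
t('rear +y top',S(135,38),D(380,105),.143)
t('rear -y top',S(251,88),D(455,40),.143)
t('stud tip',S(104,158),D(503,154),.12)
t('cradle back far',S(178,402),D(770,163),.088)
t('cradle back near',S(157,476),D(707,150),.088)
t('cheek far front',S(131,396),D(770,163),.088)
t('cheek near front',S(108,466),D(700,152),.088)
t('nut',S(258,283),D(577,95),.01)
t('tee',S(318,388),D(597,93),.01)
```

```text
front wall +y top [ 0.5338 -0.1422  0.1376] gap 0.0012 scene-z [ 0.5284 -0.1459  0.143 ] side-z [ 0.5314 -0.1392  0.143 ]
front wall -y top [ 0.5227 -0.2292  0.141 ] gap 0.0035 scene-z [ 0.5227 -0.2306  0.143 ] side-z [ 0.5204 -0.2265  0.143 ]
rear +y top [ 0.5886 -0.1512  0.1418] gap 0.0018 scene-z [ 0.5858 -0.1519  0.143 ] side-z [ 0.5889 -0.1513  0.143 ]
rear -y top [ 0.5776 -0.2376  0.1403] gap 0.0013 scene-z [ 0.5752 -0.2391  0.143 ] side-z [ 0.5759 -0.2354  0.143 ]
stud tip [ 0.4935 -0.1806  0.1206] gap 0.002 scene-z [ 0.4954 -0.1805  0.12  ] side-z [ 0.4928 -0.1802  0.12  ]
cradle back far [ 0.3292 -0.3035  0.1185] gap 0.0303 scene-z [ 0.3702 -0.2975  0.088 ] side-z [ 0.3196 -0.3117  0.088 ]
cradle back near [ 0.3597 -0.3043  0.0552] gap 0.0288 scene-z [ 0.3199 -0.3114  0.088 ] side-z [ 0.3674 -0.2938  0.088 ]
cheek far front [ 0.3214 -0.2888  0.1296] gap 0.0122 scene-z [ 0.3612 -0.2735  0.088 ] side-z [ 0.3196 -0.3117  0.088 ]
cheek near front [ 0.3538 -0.2852  0.0673] gap 0.0476 scene-z [ 0.3129 -0.2864  0.088 ] side-z [ 0.3712 -0.2889  0.088 ]
nut [ 0.4873 -0.2896  0.0739] gap 0.0021 scene-z [ 0.5503 -0.2653  0.01  ] side-z [ 0.5037 -0.3287  0.01  ]
tee [ 0.487  -0.3374  0.0123] gap 0.0051 scene-z [ 0.486  -0.3358  0.01  ] side-z [ 0.4897 -0.3409  0.01  ]
```

```bash
python3 - <<'E'
from h import *
a=load('scene0');b=load('side0')
print(tri(a,(349,240),b,(327,164)),tri(a,(378,118),b,(340,64)))
n=np.array([.12,.993]); print('nut',onz(a,260+258/3.5,170+283/3.5,.01))
E
python3 -m handwheel '16 -28 0 0 0 -19 1;16 -28 0 0 0 -19 1;16 -28 0 0 0 -19 1;16 -28 0 0 0 -19 1;16 -28 0 0 0 -19 1;16 -28 0 0 0 -19 1;16 -28 0 0 0 -19 1;16 -28 0 0 0 -19 1'
```

```text
(array([ 0.4898048 , -0.31433839,  0.10880584]), np.float64(0.014660783476025691)) (array([ 0.50774987, -0.33784263,  0.38464458]), np.float64(0.0020640295799334795))
nut [ 0.55033159 -0.26532045  0.01      ]
time_s: 0.82
position: [0.3211, 0.2436, 0.2313]
tool_rot: [[-0.809, 0.588, 0.0], [0.588, 0.809, -0.0], [-0.0, -0.0, -1.0]]
ft_force: [0.5, 0.1, -0.4]
grip_width: 0.0854
gripper_force: 0.0
```

```bash
python3 - <<'E'
from h import *
a=load('scene0');b=load('side0')
print(onz(b,560,54,.385),onz(b,450,58,.385),onz(a,530,385,.385), onz(a,450,245,.385))
E
python3 -m handwheel '8 -26 0 0 0 -19 1;8 -26 0 0 0 -19 1;8 -26 0 0 0 -19 1;8 -26 0 0 0 -19 1;8 -26 0 0 0 -19 1;8 -26 0 0 0 -19 1;8 -26 0 0 0 -19 1;8 -26 0 0 0 -19 1'
```

```text
[ 0.16679013 -0.60274713  0.385     ] [ 0.33933453 -0.47094204  0.385     ] [ 0.12323214 -0.62537315  0.385     ] [ 0.26336641 -0.52058727  0.385     ]
time_s: 1.48
position: [0.4015, -0.0176, 0.2311]
tool_rot: [[-0.57, 0.821, -0.0], [0.821, 0.57, -0.001], [-0.001, -0.0, -1.0]]
ft_force: [0.0, -0.1, -0.7]
grip_width: 0.0854
gripper_force: 0.0
```

```bash
python3 -m handwheel '-6.2 -27.1 -2 0 0 -18.5 1;-6.2 -27.1 -2 0 0 -18.5 1;-6.2 -27.1 -2 0 0 -18.5 1;-6.2 -27.1 -2 0 0 -18.5 1;-6.2 -27.1 -2 0 0 -18.5 1;-6.2 -27.1 -2 0 0 -18.5 1;-6.2 -27.1 -2 0 0 -18.5 1;-6.2 -27.1 -2 0 0 -18.5 1'
python3 - <<'E'
from h import *
grab('wrist','wrist1')
E
```

```text
time_s: 2.15
position: [0.3373, -0.2888, 0.2106]
tool_rot: [[-0.281, 0.96, -0.001], [0.96, 0.281, -0.0], [-0.0, -0.001, -1.0]]
ft_force: [0.6, -0.0, -0.5]
grip_width: 0.0854
gripper_force: 0.0
```

View pics/wrist1.png

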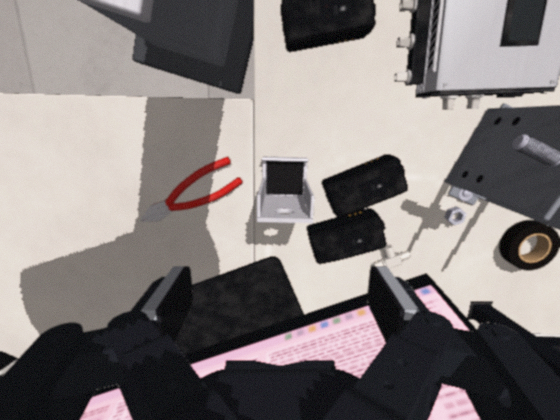

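The wrist view shows the cradle squarely below the hand. Its back-plate top edge runs from about (257,220) to (313,219), the fingers are at the bottom, and the nut is at (455,214).

Run:
```python
from h import *
w=load('wrist1')
im=w['color'][140:250,230:330]
cv2.imwrite('pics/wc.png',cv2.resize(im,None,fx=5,fy=5,interpolation=cv2.INTER_CUBIC)[:,:,::-1])
```

```text
(no output)
```

View pics/wc.png

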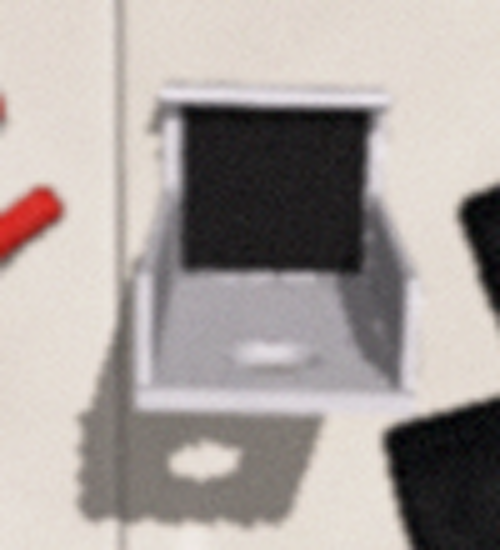

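In the enlarged crop the outer back corners are at (136,408) and (412,410), and the cheek front tops are at (137,265) and (413,270). In full-image pixels the back edge is at about v=221.8.

Run:
```python
from h import *
w=load('wrist1');s=status.observe()
P=[onz(w,230+u/5,140+v/5,.088) for u,v in [(136,408),(412,410),(137,265),(415,270)]]
for p in P:print(p.round(4))
d=P[1]-P[0];L=np.linalg.norm(d);d/=L;yaw=np.degrees(np.arctan2(d[1],d[0]))
x=np.array([d[1],-d[0],0]);m=(P[0]+P[1])/2;g=m-.015*x
R=s['tool_rot'];ty=np.degrees(np.arctan2(R[1,1],R[0,1]))
print(L,yaw,'toolyaw',ty,'grip',g,'delta cm',(g-s['position'])*100,'depth',(P[2]-P[0])@-x)
```

```text
[ 0.322  -0.3102  0.088 ]
[ 0.3715 -0.2961  0.088 ]
[ 0.3151 -0.2837  0.088 ]
[ 0.3637 -0.2704  0.088 ]
0.05147480751427513 15.864155966964637 toolyaw 16.36415844261919 grip [ 0.34268234 -0.28870163  0.088     ] delta cm [  0.49288347  -0.23104397 -12.27215084] depth 0.027386392235088763
```

```bash
python3 -m handwheel '0.45 -0.4 -4 0 0 -0.5 1;0.45 -0.4 -8 0 0 -0.5 1;0.45 -0.4 -12 0 0 -0.5 1;0.45 -0.4 -14 0 0 -0.5 1;0.45 -0.4 -15.6 0 0 -0.5 1;0.45 -0.4 -15.8 0 0 -0.5 1;0.45 -0.4 -15.8 0 0 -0.5 1'
python3 -m handwheel '0 0 0 0 0 0 0;0 0 0 0 0 0 0;0 0 0 0 0 0 0;0 0 0 0 0 0 0;0 0 0 0 0 0 0;0 0 0 0 0 0 0;0 0 0 0 0 0 0' 30
```

```text
time_s: 2.78
position: [0.343, -0.2877, 0.0532]
tool_rot: [[-0.278, 0.961, -0.001], [0.961, 0.278, 0.001], [0.002, -0.0, -1.0]]
ft_force: [0.1, -1.2, 0.0]
grip_width: 0.0853
gripper_force: 0.0
time_s: 3.37
position: [0.3431, -0.2892, 0.0545]
tool_rot: [[-0.276, 0.961, 0.001], [0.961, 0.276, -0.002], [-0.002, 0.001, -1.0]]
ft_force: [-1.3, 0.7, 6.8]
grip_width: 0.0518
gripper_force: 30.5
```

```bash
python3 -m handwheel '0 0 3 0 0 0 0;0 0 6.5 0 0 0 0;2 3 6.5 0 0 7 0;4 6 6.5 0 0 14 0;5 8 6.5 0 0 21 0;6.5 10 6.5 0 0 28 0;8.4 11.6 6.5 0 0 35 0;8.4 11.6 6.5 0 0 42 0'
python3 -m handwheel '0 0 0 0 0 7 0;0 0 0 0 0 14 0;0 0 0 0 0 21 0;0 0 0 0 0 24.8 0;0 0 0 0 0 24.8 0;0 0 0 0 0 24.8 0;0 0 0 0 0 24.8 0'
python3 - <<'E'
from h import *
a=grab('scene','scene2');b=grab('side','side2');w=grab('wrist','wrist2')
C=np.zeros((600,800,3),np.uint8)
C[:400,:400]=cv2.resize(a['color'][170:270,260:360],(400,400),interpolation=cv2.INTER_CUBIC)
C[:400,400:]=cv2.resize(b['color'][145:245,250:350],(400,400),interpolation=cv2.INTER_CUBIC)
cv2.imwrite('pics/crop2.png',C[:400,:,::-1])
s=status.observe();print(s['position'],s['tool_rot'].round(3))
E
```

```text
time_s: 4.03
position: [0.4288, -0.1705, 0.119]
tool_rot: [[-0.853, 0.522, 0.002], [0.522, 0.853, -0.0], [-0.002, 0.001, -1.0]]
ft_force: [-0.9, -0.8, -2.5]
grip_width: 0.0516
gripper_force: 33.2
time_s: 4.62
position: [0.4268, -0.1729, 0.1186]
tool_rot: [[-0.992, 0.127, 0.0], [0.127, 0.992, -0.0], [-0.0, -0.0, -1.0]]
ft_force: [0.2, 0.5, -1.1]
grip_width: 0.0516
gripper_force: 33.2
[ 0.42678477 -0.17289621  0.11838934] [[-0.992  0.126  0.   ]
 [ 0.126  0.992 -0.   ]
 [-0.    -0.    -1.   ]]
```

View pics/crop2.png

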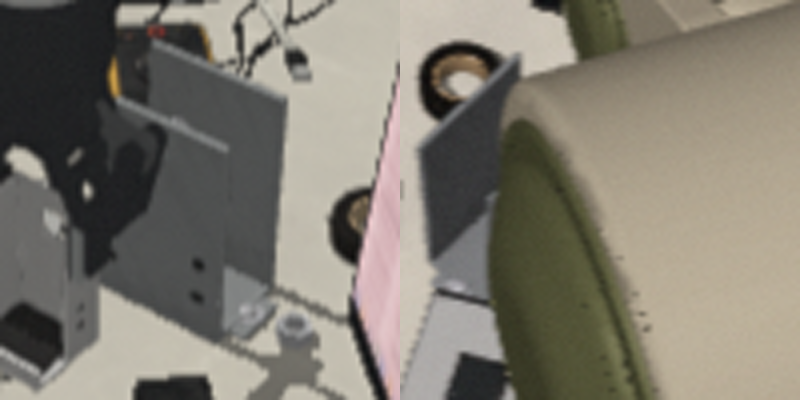

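View pics/wrist2.png

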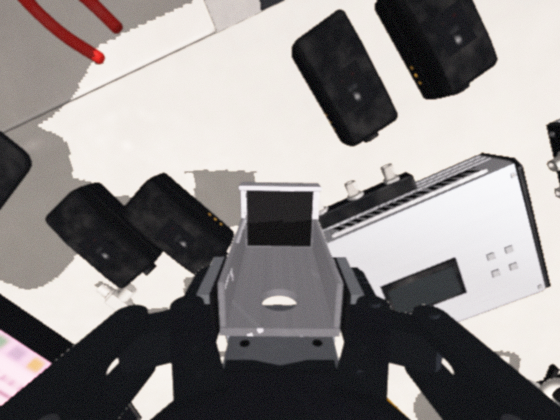

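The scene view shows the cradle held in front of the stud, with the arm hiding the stand in the side view. The wrist view shows the cradle square in the fingers, its back-plate top corners at about (218,332) and (343,330). Next I'll refine the stud from three of the earlier unobstructed views, enlarged in one picture.

Run:
```python
from h import *
C=np.zeros((600,800,3),np.uint8)
f=lambda n,u,v,s,k:cv2.resize(load(n)['color'][v:v+s[1],u:u+s[0]],None,fx=k,fy=k,interpolation=cv2.INTER_CUBIC)
C[:300,:400]=f('scene0',278,188,(50,37),8)[:300] if 0 else cv2.resize(load('scene0')['color'][190:220,280:320],(400,300),interpolation=cv2.INTER_CUBIC)
C[:300,400:]=cv2.resize(load('side0')['color'][170:200,270:310],(400,300),interpolation=cv2.INTER_CUBIC)
C[300:,:400]=cv2.resize(load('wrist1')['color'][100:190,440:560],(400,300),interpolation=cv2.INTER_CUBIC)
C[300:,400:]=cv2.resize(load('wrist2')['color'][240:375,190:370],(400,300),interpolation=cv2.INTER_CUBIC)
cv2.imwrite('pics/crop3.png',C[:,:,::-1])
```

```text
(no output)
```

View pics/crop3.png

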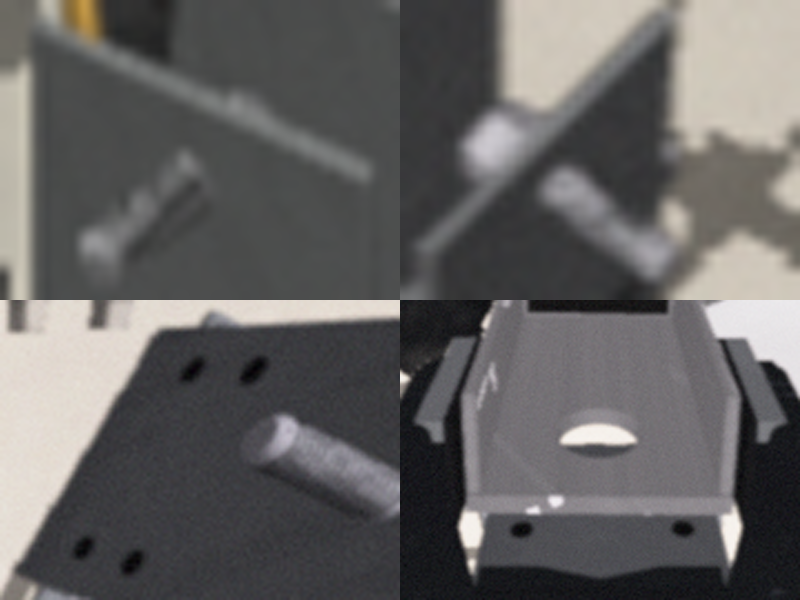

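The crop gives the stud tip centre at scene (289.8,214.8), side (295.8,195.5) and wrist1 (518.9,142.0). In wrist2 the wall's lower holes are symmetric about pixel column 280.6, with the eye at 279.

Run:
```python
from h import *
a,b,w,w2=[load(n) for n in('scene0','side0','wrist1','wrist2')]
def multi(L):
    A=np.zeros((3,3));B=np.zeros(3)
    for im,uv in L:
        o,d=ray(im,*uv);M=np.eye(3)-np.outer(d,d);A+=M;B+=M@o
    p=np.linalg.solve(A,B);return p,[(np.array(uv)-proj(im,p)).round(1) for im,uv in L]
S=lambda u,v:(280+u/10,190+v/10);D=lambda u,v:(270+u/10,170+v/10);W=lambda u,v:(440+u*.3,100+v*.3)
tip=[(a,S(98,248)),(b,D(258,255)),(w,W(263,140))]
p,e=multi(tip);print('tip',p,e);print([onz(i,*q,.12).round(4) for i,q in tip])
print('root',[onz(a,*S(190,165),.12).round(4),onz(b,*D(160,182),.12).round(4)])
# wall plane direction from wrist2 lower holes vs plate: 
V=lambda u,v:(190+(u-400)*.45,240+(v-300)*.45)
for q in [(467,513),(737,513)]: print('plate top',onz(w2,*V(*q),.153).round(4))
x=np.array([.992,-.125,0])
for q in [(521,528),(683,528)]:
    o,d=ray(w2,*V(*q));r=np.array([.527,-.186,0]);t=((r-o)@x)/(d@x);print('hole on wall',(o+d*t).round(4))
print('eye center px ray', [ (lambda o,d:(o+d*(((np.array([.442,-.175,0])-o)@x)/(d@x))).round(4))(*ray(w2,*V(598,432)))])
```

```text
tip [ 0.49413573 -0.18137668  0.12154246] [array([-0. , -0.2]), array([-0. ,  0.2]), array([-0.8,  0.5])]
[array([ 0.4965, -0.1801,  0.12  ]), array([ 0.4944, -0.1818,  0.12  ]), array([ 0.495 , -0.1817,  0.12  ])]
root [array([ 0.531 , -0.1835,  0.12  ]), array([ 0.5246, -0.1856,  0.12  ])]
plate top [ 0.4377 -0.2003  0.153 ]
plate top [ 0.4443 -0.1481  0.153 ]
hole on wall [ 0.5234 -0.2147  0.0561]
hole on wall [ 0.5309 -0.155   0.0561]
eye center px ray [array([ 0.442 , -0.1752,  0.1238])]
```

```bash
python3 -m handwheel '1 -0.13 -1 0 0 0 0;2 -0.25 -1 0 0 0 0;3 -0.38 -1 0 0 0 0;4 -0.5 -1 0 0 0 0;4.4 -0.55 -1 0 0 0 0;4.4 -0.55 -1 0 0 0 0;4.4 -0.55 -1 0 0 0 0'
python3 - <<'E'
from h import *
a=grab('scene','scene3');w=grab('wrist','wrist3');s=status.observe();print(s['position'],s['ft_force'])
C=np.zeros((450,800,3),np.uint8)
C[:,:400]=cv2.resize(a['color'][175:265,260:340],(400,450),interpolation=cv2.INTER_CUBIC)
C[:300,400:]=cv2.resize(w['color'][240:375,190:370],(400,300),interpolation=cv2.INTER_CUBIC)
cv2.imwrite('pics/crop4.png',C[:,:,::-1])
E
```

```text
time_s: 5.35
position: [0.4705, -0.1782, 0.1082]
tool_rot: [[-0.992, 0.125, -0.001], [0.125, 0.992, 0.0], [0.001, 0.0, -1.0]]
ft_force: [-0.1, -0.7, -2.3]
grip_width: 0.0518
gripper_force: 33.2
[ 0.47029919 -0.17823614  0.10828608] [-0.77870807 -0.20905993 -3.42686672]
```

View pics/crop4.png

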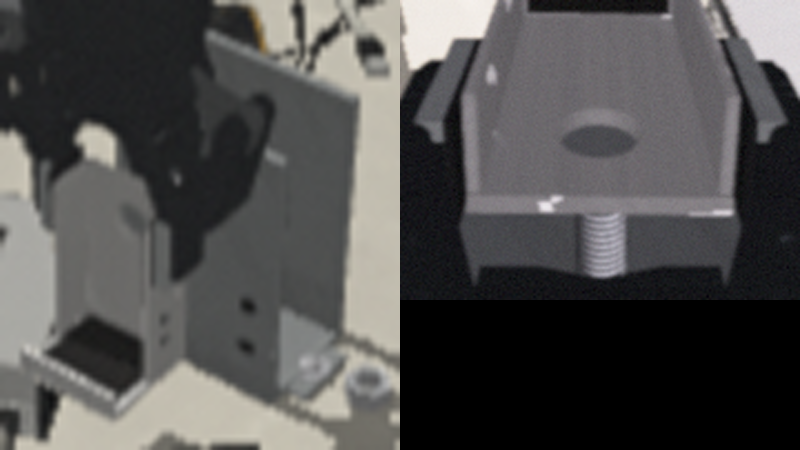

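The wrist crop shows the threaded stud beyond the plate, centred on column ~604 against the eye and plate at ~600. The stud is therefore about 1 mm to the left (+y), so I'll correct that and insert.

```bash
python3 -m handwheel '0 0.1 0 0 0 0 0;0.5 0.04 0 0 0 0 0;0.9 -0.01 0 0 0 0 0;1.2 -0.05 0 0 0 0 0;1.5 -0.09 0 0 0 0 0;1.8 -0.13 0 0 0 0 0;2 -0.15 0 0 0 0 0;2 -0.15 0 0 0 0 0'
```

```text
time_s: 6.12
position: [0.4912, -0.18, 0.1083]
tool_rot: [[-0.992, 0.124, 0.0], [0.124, 0.992, -0.0], [-0.0, -0.0, -1.0]]
ft_force: [0.4, 1.0, -1.4]
grip_width: 0.0518
gripper_force: 33.2
```

```bash
python3 -m handwheel '0.5 -0.06 0 0 0 0 0;1 -0.12 0 0 0 0 0;1.4 -0.18 0 0 0 0 0;1.6 -0.2 0 0 0 0 0;1.8 -0.23 0 0 0 0 0;1.9 -0.24 0 0 0 0 0;1.9 -0.24 0 0 0 0 0'
```

```text
time_s: 6.7
position: [0.51, -0.1823, 0.1083]
tool_rot: [[-0.992, 0.124, -0.0], [0.124, 0.992, 0.0], [0.0, 0.0, -1.0]]
ft_force: [-0.0, 0.3, -1.3]
grip_width: 0.0517
gripper_force: 33.2
```

Plate back at x≈0.525 now. I'll creep forward until it touches.

```bash
python3 -m handwheel '0.1 -0.01 0 0 0 0 0;0.2 -0.02 0 0 0 0 0;0.3 -0.04 0 0 0 0 0;0.3 -0.04 0 0 0 0 0'; python3 -m handwheel '0.1 -0.01 0 0 0 0 0;0.2 -0.02 0 0 0 0 0;0.2 -0.02 0 0 0 0 0'
```

```text
time_s: 7.03
position: [0.5126, -0.1826, 0.1083]
tool_rot: [[-0.992, 0.124, -0.001], [0.124, 0.992, 0.0], [0.001, 0.0, -1.0]]
ft_force: [-2.4, -0.2, -1.6]
grip_width: 0.0514
gripper_force: 33.1
time_s: 7.28
position: [0.5127, -0.1826, 0.1081]
tool_rot: [[-0.992, 0.124, -0.005], [0.124, 0.992, 0.001], [0.006, 0.0, -1.0]]
ft_force: [-12.6, -0.3, 1.9]
grip_width: 0.0517
gripper_force: 31.2
```

```bash
python3 -m handwheel '-0.15 0.02 0 0 0 0 0;-0.15 0.02 -0.15 0 0 0 0;-0.15 0.02 -0.25 0 0 0 0;-0.15 0.02 -0.25 0 0 0 0'
```

```text
time_s: 7.62
position: [0.5127, -0.1825, 0.1056]
tool_rot: [[-0.992, 0.124, -0.002], [0.124, 0.992, 0.001], [0.002, 0.0, -1.0]]
ft_force: [-4.5, 0.1, 0.1]
grip_width: 0.0514
gripper_force: 31.4
```

```bash
python3 -m handwheel '0 0 0 0 0 0 0.66;0 0 0 0 0 0 0.66;0 0 0 0 0 0 0.7;0 0 0 0 0 0 0.8;0 0 0 0 0 0 1;0 0 0 0 0 0 1;0 0 0 0 0 0 1;0 0 0 0 0 0 1'
python3 - <<'E'
from h import *
a=grab('scene','scene5');w=grab('wrist','wrist5');s=status.observe();print(s['position'],s['ft_force'])
V=lambda im,u,v:im['color'][int(v),int(u)]
# plate top edge in wrist: profile
g=cv2.cvtColor(w['color'],cv2.COLOR_RGB2GRAY);print(g[310:360:2,280]); print(g[310:360:2,250]);print(g[310:360:2,310])
E
```

```text
time_s: 8.28
position: [0.5134, -0.1827, 0.1058]
tool_rot: [[-0.992, 0.124, 0.0], [0.124, 0.992, -0.0], [-0.0, -0.0, -1.0]]
ft_force: [-0.3, 0.6, -0.1]
grip_width: 0.0851
gripper_force: 0.0
[ 0.51333616 -0.18272368  0.10581841] [-0.6092606   0.47122649  0.33709858]
[107 108 110 108 108 110 107 108 131 137 130 126  86  68  71  76  87  90
  86 127 212 217 215 210 201]
[107 109 111 108 106 107 105 109 124 130 134 129  90  68  74  82  87  90
  88  81  74  78  75  75  72]
[112 106 110 103 107 107 111 113 129 130 130 124  73  71  72  80  89  86
  82  80  68  75  72  75  65]
```

```bash
python3 -m handwheel '0 0 2 0 0 0 1;0 0 5 0 0 0 1;0 0 8 0 0 0 1;0 0 8 0 0 0 1;2 -0.25 8 0 0 0 1;3.7 -0.47 8 0 0 0 1;3.7 -0.47 8 0 0 0 1;3.7 -0.47 8 0 0 0 1'
python3 - <<'E'
from h import *
w=grab('wrist','wrist6');a=grab('scene','scene6');b=grab('side','side6');s=status.observe();print(s['position'],s['ft_force'])
print(proj(w,[.543,-.1864,.12]),proj(w,[.5276,-.1845,.143]),proj(w,[.5276,-.1845,.12]))
u,v=proj(w,[.535,-.186,.13]);u,v=int(u),int(v)
C=np.zeros((600,800,3),np.uint8)
def put(im,y0,x0,sh):C[y0:y0+sh[1],x0:x0+sh[0]]=cv2.resize(im,sh,interpolation=cv2.INTER_CUBIC)
print(u,v);put(w['color'][v-50:v+50,u-75:u+75],0,0,(600,400))
put(a['color'][185:265,265:345],400,0,(200,200));put(b['color'][145:225,250:330],400,210,(200,200))
put(w['color'],400,420,(266,200))
cv2.imwrite('pics/crop5.png',C[:,:,::-1])
E
```

```text
time_s: 9.05
position: [0.5504, -0.1873, 0.1851]
tool_rot: [[-0.992, 0.124, -0.001], [0.124, 0.992, 0.0], [0.001, 0.0, -1.0]]
ft_force: [-0.7, 0.3, -1.0]
grip_width: 0.0853
gripper_force: 0.0
[ 0.5497045  -0.18726831  0.18564882] [ 0.45026249  0.09408063 -0.51231764]
[279.87574955 216.63850783] [279.8196401  204.70337169] [279.84169471 195.90383435]
279 210
```

View pics/crop5.png

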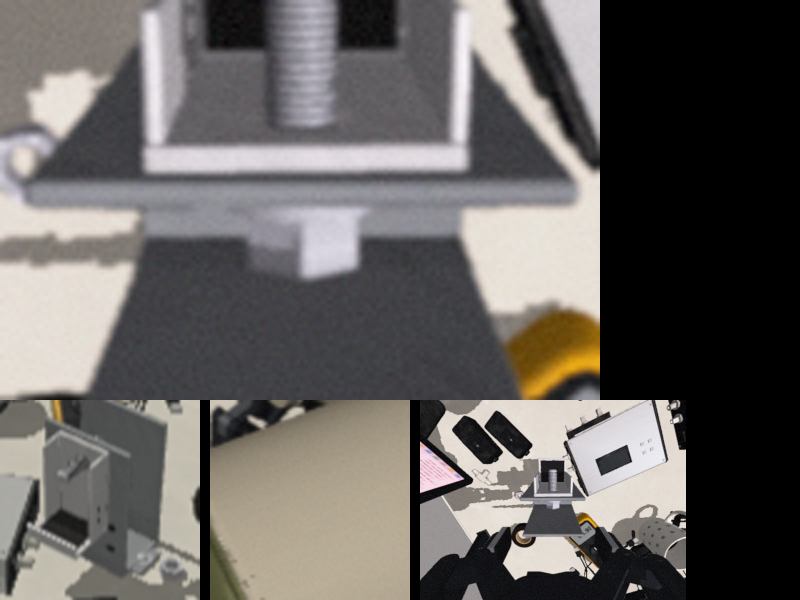

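The cradle hangs on the stud, and the head's top corner is central (column 302 of 248–360), so two flats stand upright and the bolt angle is about 0. The head centre is at pixel column 280.0 against 279.9 expected. I'll descend into the gap.

```bash
python3 -m handwheel '0.1 -0.01 -2.5 0 0 0 1;0.1 -0.01 -4 0 0 0 1;0.1 -0.01 -5.5 0 0 0 1;0.1 -0.01 -7 0 0 0 1;0.1 -0.01 -8 0 0 0 1;0.1 -0.01 -8.4 0 0 0 1;0.1 -0.01 -8.4 0 0 0 1'
python3 -m handwheel '0 0 0 0 0 0 0.5;0 0 0 0 0 0 0.4;0 0 0 0 0 0 0.3;0 0 0 0 0 0 0;0 0 0 0 0 0 0;0 0 0 0 0 0 0;0 0 0 0 0 0 0;0 0 0 0 0 0 0' 40
```

```text
time_s: 9.78
position: [0.5509, -0.1874, 0.1013]
tool_rot: [[-0.992, 0.125, -0.001], [0.125, 0.992, 0.001], [0.001, 0.001, -1.0]]
ft_force: [-0.6, -1.2, -0.0]
grip_width: 0.0854
gripper_force: 0.0
time_s: 10.45
position: [0.5514, -0.1878, 0.1022]
tool_rot: [[-0.992, 0.125, 0.0], [0.125, 0.992, -0.001], [-0.001, -0.001, -1.0]]
ft_force: [-1.2, -1.7, 3.6]
grip_width: 0.0175
gripper_force: 39.0
```

```bash
python3 -m handwheel '0 0 0 0 0 0 0;0 0 0 0 0 0 0;0 0 0 0 0 0 0;0 0 0 0 0 0 0;0 0 0 0 0 0 0;0 0 0 0 0 0 0'
python3 - <<'E'
from h import *
w=grab('wrist','wrist7');a=grab('scene','scene7');s=status.observe();print(s['position'],s['ft_force'],s['wrist_torque'],s['grip_width'],s['gripper_force'])
C=np.zeros((600,800,3),np.uint8)
u,v=map(int,proj(w,[.535,-.186,.135]));print(u,v)
c=w['color'][v-60:v+60,u-80:u+80];C[:600,:800]=cv2.resize(c,(800,600),interpolation=cv2.INTER_CUBIC)
C[:200,:200]=cv2.resize(a['color'][185:265,265:345],(200,200),interpolation=cv2.INTER_CUBIC)
cv2.imwrite('pics/crop6.png',C[:,:,::-1])
E
```

```text
time_s: 10.95
position: [0.5514, -0.1878, 0.1022]
tool_rot: [[-0.992, 0.125, 0.0], [0.125, 0.992, -0.001], [-0.001, -0.001, -1.0]]
ft_force: [-2.5, -2.9, 5.9]
grip_width: 0.0177
gripper_force: 39.2
[ 0.55141292 -0.18781313  0.10214809] [-1.32341627 -2.42973552  5.72696334] [-0.435531    0.27973915  0.04003477] 0.017910828737265377 39.212064617313445
279 270
```

Run:
```python
from h import *
w=load('wrist7')
R=np.array([.5281,-.1846,0]);x=np.array([.992,-.125,0]);y=np.array([.125,.992,0])
P=lambda a,b,z:R+a*x+b*y+[0,0,z]
g=cv2.GaussianBlur(cv2.cvtColor(w['color'],cv2.COLOR_RGB2GRAY),(3,3),0)
for a in (.013,.016,.019):
    uv=proj(w,P(a,0,.131));l=proj(w,P(a,.0095,.1255));r=proj(w,P(a,-.0095,.1255))
    u,v=uv.round().astype(int);print('ridge',uv.round(1),'sides',l.round(1),r.round(1));print(g[v,u-26:u+28:2]); print(g[v+2,u-26:u+28:2])
a,b=load('scene6')['color'],load('scene7')['color']
d=cv2.absdiff(a[215:262,268:308],b[215:262,268:308]).max(2);print('cradle diff mean/max',d.mean(),np.percentile(d,99))
```

```text
ridge [280.4 278.2] sides [301.8 271.9] [259.  271.9]
[ 81  40  28  86 114 112 114 115 115 123 129 139 152 175 150 112 110 110
 113 113 113 113 111  67  25  54  88]
[ 79  33  29  87 116 114 115 113 113 113 112 114 116 119 117 113 112 114
 114 115 115 114 112  69  24  46  87]
ridge [280.4 284.4] sides [301.6 277.9] [259.1 277.9]
[ 64  24  26  85 111 113 113 112 115 115 116 116 117 114 114 115 116 115
 115 115 114 112 107  62  18  31  76]
[ 57  20  24  77 106 109 109 111 112 112 113 115 116 116 114 114 114 114
 113 111 110 107  98  54  20  29  71]
ridge [280.4 290.5] sides [301.5 283.9] [259.2 283.8]
[ 59  23  17  15  35  68  80  83  90  97 103 105 106 108 107 106 100  95
  89  81  77  61  27  15  20  30  78]
[ 61  23  18  16  38  69  76  75  77  79  84  90  97 100  96  89  80  78
  75  74  75  63  29  18  21  30  79]
cradle diff mean/max 1.9946808510638299 4.0
```

The head's profile is symmetric about column 280, so its flats are upright. The cradle's pixels haven't changed, and the grip reads 39 N on the head. I'm handing in.

```bash
python3 -c "
from rig import env
print(env.close_job())"
```

```text
the job is handed in; nothing more can be done
None
```

The cradle hangs freely on the stud against the stand, and the gripper holds the bolt's hex head across its upright flats at about 39 N. I handed the job in at about 11 s; the simulator gave no verdict, and the fingers read 17.9 mm on the 19 mm head, which I put down to pad give.

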